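# Slide nested parts trays apart and into their size rows

### The job

The three oily parts trays on the workshop bench are nested in one another: slide them apart, then push each one open end first into the row of its own colour and size, straight and fully home against the stop under the lip. Slide the trays along the bench rather than picking them up or tipping them, and leave everything else on the bench where it is.

Things in the scene. Friction and masses are not known exactly. Their poses are not given: they have to be found in the camera images.
- tray_small: red steel tray, U-shaped in plan: floor, two sides and a back wall; open front and top. 70 mm long, 40 wide, 30 tall; walls 3.5, floor 3 thick; about 90 g. Origin: centre of the underside; x points to the open front, z up (outer face of the back at x = -35 mm). Starts on the medium tray's floor, with a 34 mm clear gap between the two back walls (2 mm either way), its front 17 mm beyond that tray's.
- tray_small_front (a point): middle of the red tray's open front edge, on its floor: 35 mm ahead of the tray's origin, 3 mm up
- tray_medium: yellow steel tray, U-shaped in plan: floor, two sides and a back wall; open front and top. 90 mm long, 60 wide, 30 tall; walls 3.5, floor 3 thick; about 140 g. Origin: centre of the underside; x points to the open front, z up (outer face of the back at x = -45 mm). Starts on the large tray's floor, with a 34 mm clear gap between the two back walls (2 mm either way), its front 17 mm beyond that tray's.
- tray_medium_front (a point): middle of the yellow tray's open front edge, on its floor: 45 mm ahead of the tray's origin, 3 mm up
- tray_large: blue steel tray, U-shaped in plan: floor, two sides and a back wall; open front and top. 110 mm long, 80 wide, 30 tall; walls 3.5, floor 3 thick; about 200 g. Origin: centre of the underside; x points to the open front, z up (outer face of the back at x = -55 mm). Starts on the bench, the others nested in it.
- tray_large_front (a point): middle of the blue tray's open front edge, on its floor: 55 mm ahead of the tray's origin, 3 mm up
- row_small: row for the red tray: two fixed red rails on the bench, 20 mm tall, 5 thick, 52 apart inside, reaching 60 mm out from the stop; the last 14 mm flare outwards by 8. Origin: on the bench between the rails at the stop's face; x points along the rails to the stop. The three rows are parallel, 104 mm apart, in any order.
- row_medium: row for the yellow tray: two fixed yellow rails on the bench, 20 mm tall, 5 thick, 72 apart inside, reaching 80 mm out from the stop; the last 14 mm flare outwards by 8. Origin: on the bench between the rails at the stop's face; x points along the rails to the stop. The three rows are parallel, 104 mm apart, in any order.
- row_large: row for the blue tray: two fixed blue rails on the bench, 20 mm tall, 5 thick, 92 apart inside, reaching 100 mm out from the stop; the last 14 mm flare outwards by 8. Origin: on the bench between the rails at the stop's face; x points along the rails to the stop. The three rows are parallel, 104 mm apart, in any order.
- rack: fixed plywood stop board across all three rows, 330 mm wide, 52 mm tall, with a lip that overhangs the last 45 mm of the rows (underside 46 mm, top 52 mm above the bench), a patch of each row's colour on it. Origin: on the bench at the middle of its face; x points like the rows' x.
- grease_jar: bystander, to be left alone: a green plastic grease jar, 56 mm across, 55 mm tall, standing. Origin: middle of its underside
- oil_bottle: bystander, to be left alone: a white plastic bottle with a red cap, 52 mm across, 130 mm tall, standing. Origin: middle of its underside
- wrench: bystander, to be left alone: a steel wrench lying flat along its own x. Origin: under its middle
- screwdriver: bystander, to be left alone: a screwdriver lying along its own x. Origin: under its middle
- pedal: bystander, to be left alone: a black bicycle pedal, about 90 by 70 by 22 mm, lying flat. Origin: middle of its underside
- bearing_ring: bystander, to be left alone: a steel bearing ring, 48 mm across, 12 mm tall, lying flat. Origin: middle of its underside
- bike_light: bystander, to be left alone: a black bicycle lamp, 75 by 38 by 36 mm. Origin: middle of its underside
- pad_box: bystander, to be left alone: a cardboard box, 90 by 50 by 25 mm. Origin: middle of its underside
There are look-alikes about, which are no part of the job. What is shaped like the row_medium but turquoise or white is not meant.

How it is judged:
By the outcome, as a careful person would: the job done as asked, in the order asked, and still so for the second after the job is handed in, with the robot touching nothing.
It also fails if it takes over 72 s, if anything falls off the work surface, if the arm or the gripper's body presses on something with over 40 N, if the wrist force passes 120 N, or if a joint passes its speed limit or range.

### The arm

A 6-joint arm with a two-finger parallel gripper is mounted at the origin on the work surface. World frame = base frame: x ahead of the robot, y to its left, z up, the work surface at z = 0. Lengths are in mm, angles in rad, forces in N, time in s.
With the tool pointing down it reaches from about 250 to 725 mm from the base axis. Payload 4 kg.
Tool frame: the origin (TCP) lies on the front face of the gripper's body, between the roots of the fingers; the fingertips stand 73 mm ahead of it and the grasp point (between the pads) lies 54 mm ahead of it (arm.pinch_z is the distance from the TCP to the grasp point, in mm); z points along the fingers, y is the line along which they close (so a half turn about z gives the same grasp; the last joint's range is limited). The gripper opens to 85 mm and grips with 20 to 120 N. Pads are 22 mm wide; open, the fingers measure 114 mm over their backs; the gripper's body (76 mm by 85 mm) begins 54 mm behind the grasp point. The pads swing forward as they close: fully open they stand 13 mm farther back than shut.
Start: joints at [1.286, 0.241, 0.005, 1.335, 0, 1.571], TCP at [140.481, 479.859, 303.906] pointing down, gripper open.
Joint ranges: [-2.72, 2.72], [-1.05, 1.87], [-1.09, 1.28], [-1.99, 2.15], [-1.42, 1.44], [-3.14, 3.14]. Speed limits (rad/s): [2.79, 2.79, 3.14, 3.14, 3.14, 3.14].

### API

Orientations are given as a unit quaternion [x, y, z, w].
In Python, from bench import arm gives the robot as it stands. The module is installed in compiled form; this text tells all that it offers.
- The arm moves only by the tool drive_tool, never from a script. Its argument "motion" is text: rows parted by semicolons, each of 7 numbers parted by spaces: the shift along the tool's x, y, z in m, then the turn, a rotation vector about the tool's x, y, z in degrees, then the opening, from -1 (shut) to 1 (fully open), so that 0 is half open. In form: dx dy dz wx wy wz gripper; .... A call has 1 to 10 rows; each row shifts and turns the commanded pose from where the row before left it, along the tool's axes as they then stand; what a row does not reach is not made up. A row lasts 1/10 s, in which the tool goes at most 50 mm and 8.59 degrees, less where a joint would pass 70% of its speed; a pose out of reach is approached as far as the arm can. A call with a gripper value outside its range is refused whole. The fingers move at their own pace and stop on an object; "newtons" is the grip in N (left out, the last holds). Time passes only in rows, so rows that do not move let the fingers close. It gives the time, the measured TCP pose, the force, the opening and the grip force at its end, in the units of the state.
- arm.state(): the state, without advancing time (a new reading comes with each control period).
- arm.snapshot(name): name is "scene" or "top" or "wrist"; returns (picture, depth): 400x640x3 uint8, blue, green, red; 400x640 float32, mm along the optical axis (not along the pixel's ray), 0 where there is no reading.
- arm.get_calibration(name): a dict with "camera_matrix" (3x3 intrinsics, pixels), "k1" (the pictures are not rectified: a ray, as slopes to the right and down, at radius r is drawn at 1 + k1 r^2 times it, then the intrinsics apply), "camera_from_world" (4x4, takes a point from world to camera coordinates); the wrist camera has in their place "T_tool_cam" (4x4, takes a point from camera to tool coordinates, whose origin is the TCP and whose axes are the flange's). Camera axes: x right, y up, looking along -z (the intrinsics and any distortion apply to the point x, -y, -z); pixel columns grow to the right and rows downward; lengths in mm; the calibration is good to about 2 mm. A picture is of the moment at which its call begins: read the wrist's pose just before it. get_calibration takes no time and is no camera call.
- arm.job_done(): hands the job in; it is judged then, once.
The state is a dict: "t": time; "joints": joint angles; "joint_velocities": joint speeds; "effort": joint torques, N m; "eef_pos": TCP position; "orientation": TCP orientation; "force": force on the tool from outside, world axes, zero at the start; "moment": the same for the moment, N m; "width": finger opening in mm; "grasp_force": force on a finger pad.
Only numpy, scipy, OpenCV 4.12 (cv2) and the standard library are available. Lean on these libraries where they do the work, as an engineer would, in place of code of your own. Each camera call takes 0.05 s, during which the arm holds its last target. There are 200 camera calls.

## Working session

There is one attempt and no reset: what is moved stays moved. The work goes in short steps, Python scripts to look and compute and a tool call to move; the robot and the scene stay as the last step left them, time stands still between calls to the robot, and variables do not carry over. Pictures are saved under pics/ and viewed, at most 10 in all, crops included, and the job is handed in when it is done.

Besides the shell and the picture viewer there is one more tool, called after ">>>" by a JSON object that holds its "name" and its "arguments", one argument or row to a line. drive_tool: Moves the arm, as the interface text tells. Its arguments: {"type":"object","properties":{"motion":{"type":"string"},"newtons":{"type":"number"}},"required":["motion"]}

```bash
mkdir -p pics; python3 - <<'E'
from bench import arm
import numpy as np,cv2
for n in("top","scene"):
    p,d=arm.snapshot(n); c=arm.get_calibration(n)
    cv2.imwrite(f"pics/{n}0.png",p); np.savez(f"{n}0.npz",p=p,d=d,K=c["camera_matrix"],k1=c["k1"],T=c["camera_from_world"])
    print(n,np.round(c["camera_matrix"],1).tolist(),c["k1"],np.round(c["camera_from_world"],3).tolist())
print(arm.state())
print(arm.get_calibration("wrist"))
E
```

```text
top [[449.7, 0.0, 320.2], [0.0, 449.7, 199.3], [0.0, 0.0, 1.0]] 0.002588378187241241 [[0.028, -1.0, -0.005, -16.441], [0.987, 0.027, 0.157, -536.018], [-0.157, -0.01, 0.988, -1399.61], [0.0, 0.0, 0.0, 1.0]]
scene [[370.8, 0.0, 314.3], [0.0, 370.8, 195.7], [0.0, 0.0, 1.0]] 0.029481610923559085 [[-0.427, 0.904, -0.002, 240.554], [-0.594, -0.279, 0.754, 287.526], [0.681, 0.324, 0.657, -1448.986], [0.0, 0.0, 0.0, 1.0]]
{'t': 0.1, 'joints': array([ 1.28598632e+00,  2.41334468e-01,  3.86643119e-03,  1.33523634e+00,
       -2.40907695e-05,  1.57080542e+00]), 'joint_velocities': array([-0.00031063, -0.00176815,  0.00306859,  0.00274543, -0.00130934,
       -0.00040774]), 'effort': array([ 7.48631749e-06, -3.73137438e+01,  2.53010452e+01,  1.08259858e-02,
        3.98048553e-05,  2.55288867e-06]), 'eef_pos': array([140.36976181, 479.43537865, 303.10631247]), 'orientation': array([ 1.41928604e-01,  9.89876437e-01, -9.46078537e-04, -1.23471543e-04]), 'force': array([ 0.07807256,  0.66299073, -0.06211795]), 'moment': array([0.01620851, 0.00219052, 0.05858488]), 'grasp_force': 0.0, 'width': 85.34783188788201}
{'camera_matrix': array([[352.15154229,   0.        , 320.41321077],
       [  0.        , 352.15154229, 198.61018208],
       [  0.        ,   0.        ,   1.        ]]), 'k1': -0.053304340378813896, 'T_tool_cam': array([[ 7.43133502e-04,  9.62030250e-01,  2.72941836e-01,
         6.98879881e+01],
       [ 9.99999721e-01, -7.34074030e-04, -1.35310411e-04,
         2.76843795e-03],
       [ 7.01868050e-05,  2.72941861e-01, -9.62030527e-01,
        -6.84487081e+01],
       [ 0.00000000e+00,  0.00000000e+00,  0.00000000e+00,
         1.00000000e+00]])}
```

View pics/top0.png

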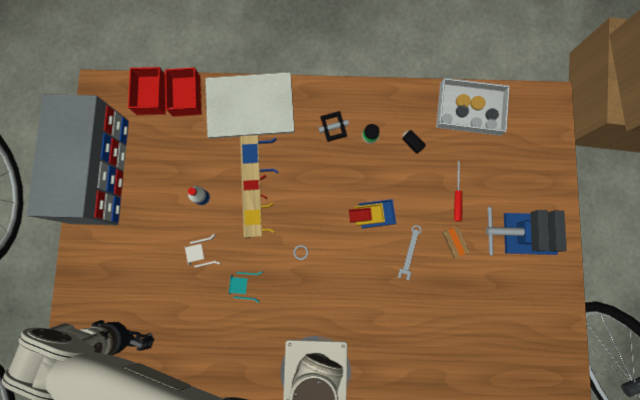

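View pics/scene0.png

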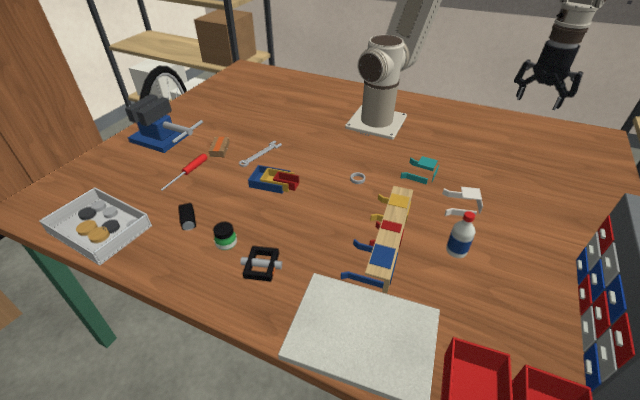

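The top view shows the nested trays at about (372,214), open ends facing left towards the rack at (250,186). On the rack, blue is at (250,153), red at (250,185) and yellow at (252,218), with the mouths facing right. The look-alike rows are white (195,253) and turquoise (238,286). Both stand apart from the rack, so the yellow-patched row on the rack is row_medium.

```bash
cat > h.py <<'E'
from bench import arm
import numpy as np,cv2
from scipy.spatial.transform import Rotation as R
def cloud(n):
    """world xyz map (mm), hsv, picture"""
    s=arm.state(); p,d=arm.snapshot(n); c=arm.get_calibration(n); K=c["camera_matrix"]; k=c["k1"]
    if n=="wrist":
        W=np.eye(4);W[:3,:3]=R.from_quat(s["orientation"]).as_matrix();W[:3,3]=s["eef_pos"];W=W@c["T_tool_cam"]
    else: W=np.linalg.inv(c["camera_from_world"])
    v,u=np.mgrid[:400,:640].astype(np.float32)
    g=cv2.undistortPoints(np.stack([u.ravel(),v.ravel()],1)[:,None],K,np.array([k,0,0,0,0.])).reshape(400,640,2)
    P=np.stack([g[...,0]*d,-g[...,1]*d,-d,np.ones_like(d)],-1)@W.T
    P=P[...,:3]; P[d==0]=np.nan
    return P,cv2.cvtColor(p,cv2.COLOR_BGR2HSV),p
def masks(h):
    H,S,V=h[...,0],h[...,1],h[...,2]; s=(S>150)&(V>50)
    return dict(red=s&((H<6)|(H>174)),yellow=s&(H>20)&(H<34),blue=s&(H>104)&(H<124))
E
python3 - <<'E'
from h import *
P,h,p=cloud("top"); m=masks(h)
def box(nm,u0,u1,v0,v1,z0=8,z1=60):
    for c in m:
        k=m[c].copy(); w=np.zeros_like(k); w[v0:v1,u0:u1]=1; k&=w
        q=P[k]; q=q[(q[:,2]>z0)&(q[:,2]<z1)]
        if len(q)<8: continue
        r=cv2.minAreaRect(q[:,:2].astype(np.float32))
        print(nm,c,len(q),np.round(r[0]),np.round(r[1]),round(r[2],1),"z",np.round(np.percentile(q[:,2],[5,95])))
box("trays",340,400,195,232); box("rack",238,262,130,240,44); box("rails",262,290,130,240,5,30)
for n,(u,v) in dict(ring=(301,253),jar=(371,132),wrench=(411,250),bottle=(197,195),pedal=(333,126),light=(413,141),paper=(250,104),benchref=(320,215)).items():
    print(n,np.round(np.nanmedian(P[v-3:v+4,u-3:u+4].reshape(-1,3),0)))
E
```

```text
trays red 186 [ 493. -130.] [39. 68.] 8.2 z [ 9. 38.]
trays yellow 145 [ 495. -159.] [60. 88.] 8.2 z [ 8. 37.]
trays blue 82 [ 498. -188.] [ 77. 103.] 9.0 z [ 8. 33.]
rack red 120 [576. 222.] [29. 46.] 8.3 z [50. 58.]
rack yellow 239 [472. 212.] [49. 50.] 6.9 z [49. 59.]
rack blue 230 [678. 232.] [58. 43.] 3.0 z [49. 58.]
rails red 13 [578. 185.] [74. 13.] 5.2 z [18. 25.]
rails yellow 43 [475. 169.] [95. 35.] 5.1 z [14. 25.]
rails blue 34 [683. 174.] [111.  47.] 4.5 z [15. 25.]
ring [365.  56.   1.]
jar [ 760. -160.   57.]
wrench [ 385. -298.    7.]
bottle [530. 377. 100.]
pedal [788. -37.  19.]
light [ 740. -301.   36.]
paper [859. 245.  20.]
benchref [491.  -2.   0.]
```

>>> {"name": "drive_tool", "arguments": {
  "motion": "0 0 0 0 0 -7.8 0.2; 0 0 0 0 0 -7.8 0.2; 0 0 0 0 0 -7.7 0.2; -0.028 -0.042 0 0 0 0 0.2; -0.028 -0.042 0 0 0 0 0.2; -0.028 -0.042 0 0 0 0 0.2; -0.028 -0.042 0 0 0 0 0.2; -0.028 -0.042 0 0 0 0 0.2; -0.028 -0.042 0 0 0 0 0.2; -0.028 -0.042 0 0 0 0 0.2"
}}

```text
t: 1.15
eef_pos: [369.4, 212.6, 303.9]
orientation: [-0.061, 0.998, 0.0, 0.0]
force: [-0.1, 0.0, -0.3]
width: 50.9
grasp_force: 0.0
```

>>> {"name": "drive_tool", "arguments": {
  "motion": "-0.028 -0.042 0 0 0 0 -0.3; -0.028 -0.042 0 0 0 0 -0.3; -0.028 -0.042 0 0 0 0 -0.3; -0.028 -0.042 0 0 0 0 -0.3; -0.028 -0.042 0 0 0 0 -0.3; 0 0 0 0 0 0 -0.3; 0 0 0 0 0 0 -0.3"
}}

```text
t: 1.85
eef_pos: [531.6, 23.7, 302.9]
orientation: [-0.06, 0.998, 0.0, -0.001]
force: [-0.2, -0.6, -0.3]
width: 29.8
grasp_force: 0.0
```

```bash
cat >> h.py <<'E'
def fit(q):
    r=cv2.minAreaRect(q[:,:2].astype(np.float32)); b=cv2.boxPoints(r); 
    return r,b
E
python3 - <<'E'
from h import *
P,h,p=cloud("wrist"); cv2.imwrite("pics/w1.png",p); np.savez("w1.npz",P=P,h=h)
m=masks(h)
for c in m:
    for nm,f in dict(tray=lambda q:(q[:,1]<-40)&(q[:,2]>5)&(q[:,2]<42),patch=lambda q:(q[:,1]>150)&(q[:,2]>42),rail=lambda q:(q[:,1]>20)&(q[:,2]>8)&(q[:,2]<32)).items():
        q=P[m[c]]; q=q[f(q)]
        if len(q)<10: print(c,nm,len(q)); continue
        r,b=fit(q); print(c,nm,len(q),np.round(r[0]),np.round(r[1]),round(r[2],1),"z",np.round(np.percentile(q[:,2],[5,50,95])),np.round(b).tolist())
E
```

```text
red tray 3321 [ 493. -129.] [39. 70.] 7.3 z [ 6.  8. 35.] [[470.0, -96.0], [479.0, -166.0], [517.0, -161.0], [508.0, -91.0]]
red patch 1404 [576. 223.] [32. 53.] 5.3 z [51. 52. 53.] [[557.0, 248.0], [562.0, 195.0], [594.0, 198.0], [589.0, 251.0]]
red rail 410 [577. 197.] [77. 34.] 5.5 z [ 9. 17. 19.] [[537.0, 210.0], [540.0, 176.0], [617.0, 184.0], [614.0, 218.0]]
yellow tray 2400 [ 496. -158.] [60. 91.] 8.3 z [ 5. 23. 32.] [[460.0, -117.0], [473.0, -208.0], [532.0, -199.0], [519.0, -109.0]]
yellow patch 2843 [470. 214.] [75. 56.] 4.5 z [51. 52. 53.] [[430.0, 239.0], [435.0, 183.0], [509.0, 189.0], [505.0, 245.0]]
yellow rail 713 [475. 177.] [99. 55.] 5.5 z [10. 18. 20.] [[423.0, 199.0], [429.0, 145.0], [527.0, 154.0], [522.0, 209.0]]
blue tray 2529 [ 500. -184.] [ 79. 111.] 9.1 z [ 7. 23. 29.] [[452.0, -135.0], [469.0, -245.0], [548.0, -233.0], [530.0, -123.0]]
blue patch 420 [679. 233.] [37. 73.] 76.3 z [51. 52. 53.] [[639.0, 224.0], [710.0, 207.0], [718.0, 243.0], [648.0, 260.0]]
blue rail 821 [591. 268.] [ 40. 256.] 25.9 z [10. 19. 30.] [[517.0, 374.0], [628.0, 144.0], [664.0, 162.0], [553.0, 392.0]]
```

View pics/w1.png

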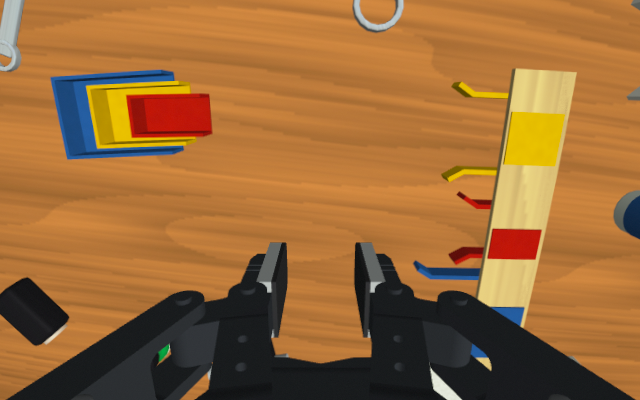

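The wrist view shows the trays at (140,115), red nested at (170,115), and their open ends facing right. Two rows are visible at the rack, yellow mouth (455,130) and red mouth (460,228), with blue starting at (430,268). Next I go over the red tray's back wall.

>>> {"name": "drive_tool", "arguments": {
  "motion": "0.0112 -0.036 0.03 0 0 0 -0.4; 0.0112 -0.036 0.03 0 0 0 -0.4; 0.0112 -0.036 0.03 0 0 0 -0.4; 0.0112 -0.036 0.03 0 0 0 -0.4; 0.0112 -0.036 0.03 0 0 0 -0.4; 0 0 0.01 0 0 0 -0.4; 0 0 0 0 0 0 -0.4"
}}

```text
t: 2.6
eef_pos: [496.1, -159.4, 142.4]
orientation: [-0.061, 0.998, 0.001, -0.002]
force: [-1.2, -0.3, -0.6]
width: 26.0
grasp_force: 0.0
```

```bash
cat >> h.py <<'E'
def pose():
    s=arm.state(); M=R.from_quat(s["orientation"]).as_matrix()
    return s["eef_pos"],np.degrees(np.arctan2(M[1,1],M[0,1])),M
def rel(pt):
    e,_,M=pose(); return np.round(M.T@(np.asarray(pt,float)-e),1)
def walltops(ymin=-400,ymax=60,z=(22,45)):
    P,h,p=cloud("wrist"); m=masks(h); e,psi,M=pose(); out={}
    for c in m:
        q=P[m[c]]; q=q[(q[:,1]>ymin)&(q[:,1]<ymax)&(q[:,2]>z[0])&(q[:,2]<z[1])]
        if len(q)<30: continue
        r,b=fit(q); t=(b-e[:2])@M[:2,:2]   # corners in tool x,y
        print(c,len(q),"rect",np.round(r[0],1),np.round(r[1],1),round(r[2],2),"toolxy corners",np.round(t,1).tolist(),"z",np.round(np.percentile(q[:,2],[5,50,95]),1))
    return P,h,p
E
python3 - <<'E'
from h import *
print(pose()[:2]); P,h,p=walltops(); cv2.imwrite("pics/w2.png",p)
E
```

```text
(array([ 496.07906035, -159.422659  ,  142.41726067]), np.float64(96.99366537115702))
red 3194 rect [ 493.3 -129.1] [41.1 69.8] 7.2 toolxy corners [[20.9, 65.2], [20.8, -4.6], [-20.3, -4.5], [-20.2, 65.3]] z [23.3 33.7 35.2]
yellow 3385 rect [ 498.8 -157.8] [66.3 90.3] 8.49 toolxy corners [[32.6, 45.4], [30.4, -44.8], [-35.9, -43.2], [-33.7, 47.0]] z [23.4 30.9 32.2]
blue 3793 rect [ 499.6 -184.8] [ 81.3 109.5] 8.48 toolxy corners [[42.9, 28.0], [40.2, -81.5], [-41.0, -79.5], [-38.3, 30.0]] z [23.1 27.9 29.3]
```

View pics/w2.png

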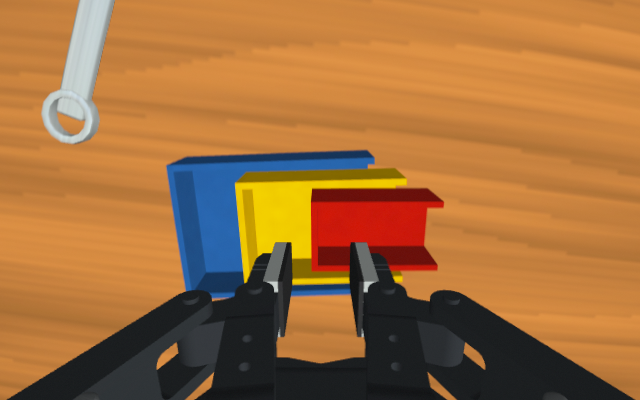

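The close view shows the red back wall lined up between the fingers, at about (312,230). I descend and grip it.

>>> {"name": "drive_tool", "arguments": {
  "motion": "0 -0.003 0.012 0 0 0 -0.4; 0 0 0.012 0 0 0 -0.4; 0 0 0.012 0 0 0 -0.4; 0 0 0.012 0 0 0 -0.4; 0 0 0.006 0 0 0 -0.4; 0 0 0 0 0 0 -0.4; 0 0 0 0 0 0 -0.95; 0 0 0 0 0 0 -0.95; 0 0 0 0 0 0 -0.95; 0 0 0 0 0 0 -0.95",
  "newtons": 30
}}

```text
t: 3.65
eef_pos: [498.4, -163.8, 90.3]
orientation: [-0.061, 0.998, -0.0, 0.0]
force: [0.0, 0.4, -1.4]
width: 2.8
grasp_force: 29.2
```

>>> {"name": "drive_tool", "arguments": {
  "motion": "0 0 0 0 0 0 -0.95; 0 0 0 0 0 0 -0.95"
}}

```text
t: 3.85
eef_pos: [498.4, -163.9, 90.2]
orientation: [-0.061, 0.998, -0.0, 0.0]
force: [0.2, -0.7, 0.1]
width: 2.5
grasp_force: 29.4
```

>>> {"name": "drive_tool", "arguments": {
  "motion": "0 0.006 0 0 0 0 -0.95; 0 0.012 0 0 0 0 -0.95; 0 0.014 0 0 0 0 -0.95; 0 0.014 0 0 0 0 -0.95; 0 0.012 0 0 0 0 -0.95; 0 0.01 0.002 0 0 0 -0.95; 0 0.01 0.002 0 0 0 -0.95; 0 0.008 0.002 0 0 0 -0.95; 0 0 0 0 0 0 -0.95; 0 0 0 0 0 0 -0.95"
}}

```text
t: 4.85
eef_pos: [487.9, -77.9, 84.2]
orientation: [-0.061, 0.998, 0.0, 0.0]
force: [-0.5, 0.5, 5.0]
width: 2.9
grasp_force: 29.9
```

```bash
python3 - <<'E'
from h import *
print(pose()[:2], arm.state()["force"]); 
P,h,p=walltops(z=(-5,45)); cv2.imwrite("pics/w3.png",p); print(rel([594,20,83]))
E
```

```text
(array([487.92966873, -77.924555  ,  84.19836634]), np.float64(97.00679140731756)) [-0.50248356  0.4853565   5.03758489]
red 12220 rect [482.9 -44.6] [41.  70.2] 7.24 toolxy corners [[21.6, 68.8], [21.3, -1.4], [-19.7, -1.3], [-19.4, 69.0]] z [ 0.7  8.3 28.8]
yellow 31698 rect [ 501.9 -173.4] [ 67.7 122.4] 8.35 toolxy corners [[33.0, -36.1], [30.1, -158.4], [-37.5, -156.8], [-34.6, -34.5]] z [ 3.6  5.8 31.4]
blue 7561 rect [ 499.7 -182.9] [ 81.2 109.2] 9.01 toolxy corners [[43.6, -52.5], [39.7, -161.6], [-41.4, -158.8], [-37.6, -49.6]] z [ 1.1 20.4 28.9]
[-117.2   84.3    1.3]
```

View pics/w3.png

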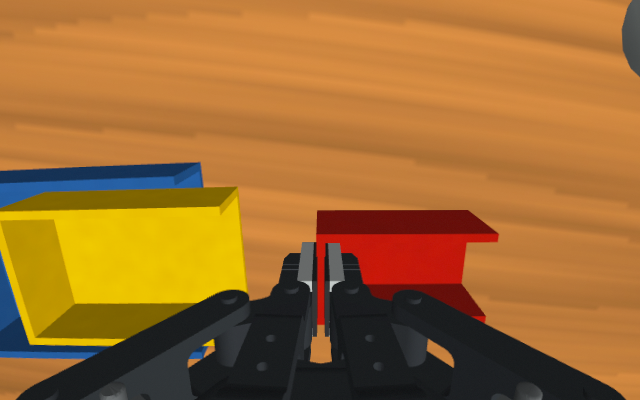

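Red is free of yellow and held upright on the bench at (400,270). I park it in line with its row.

>>> {"name": "drive_tool", "arguments": {
  "motion": "-0.01 0.007 0 0 0 0 -0.95; -0.016 0.0115 0 0 0 0 -0.95; -0.02 0.0145 0 0 0 0 -0.95; -0.02 0.0145 0 0 0 0 -0.95; -0.02 0.0145 0 0 0 0 -0.95; -0.016 0.0115 0 0 0 0 -0.95; -0.015 0.0105 0 0 0 1.5 -0.95; 0 0 0 0 0 0 -0.95; 0 0 0 0 0 0 -0.4; 0 0 0 0 0 0 -0.4"
}}

```text
t: 5.9
eef_pos: [592.5, 18.9, 83.1]
orientation: [-0.048, 0.999, 0.0, -0.001]
force: [-0.5, -0.3, 0.5]
width: 25.5
grasp_force: 0.0
```

>>> {"name": "drive_tool", "arguments": {
  "motion": "0 0 0 0 0 0 -0.4; 0 0 0 0 0 0 -0.4; 0 0 -0.025 0 0 0 -0.4; 0 0 -0.03 0 0 0 -0.4; 0 0 0 0 0 0 -0.4"
}}

```text
t: 6.4
eef_pos: [596.1, 19.1, 143.3]
orientation: [-0.048, 0.999, -0.0, 0.004]
force: [1.3, 0.9, 0.5]
width: 25.6
grasp_force: 0.0
```

```bash
python3 - <<'E'
from h import *
print(pose()[:2]); 
P,h,p=walltops(z=(22,45),ymax=110)
print(rel([502.5,-202,100]))
E
```

```text
(array([596.13974186,  19.05086036, 143.28431299]), np.float64(95.45651099520185))
red 2348 rect [590.9  54.1] [40.4 69.8] 5.17 toolxy corners [[20.8, 70.2], [21.2, 0.4], [-19.2, 0.2], [-19.6, 70.0]] z [23.  28.  29.3]
yellow 852 rect [ 521.4 -133.9] [ 4.  51.1] 8.47 toolxy corners [[91.2, -119.8], [88.5, -170.8], [84.6, -170.6], [87.2, -119.6]] z [23.5 31.  32.4]
blue 511 rect [ 531.5 -139.2] [ 4. 33.] 8.93 toolxy corners [[81.4, -135.2], [79.4, -168.1], [75.4, -167.9], [77.4, -134.9]] z [23.3 28.1 29.5]
[ 113.4 -211.2   40.8]
```

>>> {"name": "drive_tool", "arguments": {
  "motion": "0.0189 -0.035 0 0 0 0 -0.4; 0.0189 -0.035 0 0 0 0 -0.4; 0.0189 -0.035 0 0 0 0 -0.4; 0.0189 -0.035 0 0 0 0 -0.4; 0.0189 -0.035 0 0 0 0 -0.4; 0.0189 -0.035 0 0 0 0 -0.4; 0 0 0 0 0 -2.9 -0.4; 0 0 0 0 0 0 -0.4; 0 0 0 0 0 0 -0.4"
}}

```text
t: 7.35
eef_pos: [500.2, -200.3, 138.1]
orientation: [-0.073, 0.997, 0.0, -0.001]
force: [0.8, 0.5, 0.7]
width: 25.5
grasp_force: 0.0
```

```bash
python3 - <<'E'
from h import *
print(pose()[:2]); 
P,h,p=walltops(z=(26,45),ymax=20)
E
```

```text
(array([ 500.23935369, -200.3285829 ,  138.09610701]), np.float64(98.31797081235443))
red 95 rect [579.5  18.4] [12.4  3.3] 0.04 toolxy corners [[-104.0, 207.0], [-103.6, 203.8], [-115.8, 202.0], [-116.3, 205.2]] z [26.2 27.7 29.1]
yellow 3222 rect [ 496.2 -158. ] [61.  90.2] 8.5 toolxy corners [[28.8, 87.2], [28.6, -3.0], [-32.4, -2.9], [-32.2, 87.3]] z [26.9 31.1 32.3]
blue 2721 rect [ 499.6 -184.4] [ 80.6 109.6] 9.07 toolxy corners [[39.7, 69.9], [38.3, -39.7], [-42.3, -38.8], [-41.0, 70.9]] z [26.8 28.3 29.3]
```

>>> {"name": "drive_tool", "arguments": {
  "motion": "-0.002 -0.001 0.012 0 0 0 -0.4; 0 0 0.012 0 0 0 -0.4; 0 0 0.012 0 0 0 -0.4; 0 0 0.01 0 0 0 -0.4; 0 0 0.005 0 0 0 -0.4; 0 0 0 0 0 0 -0.4; 0 0 0 0 0 0 -0.95; 0 0 0 0 0 0 -0.95; 0 0 0 0 0 0 -0.95; 0 0 0 0 0 0 -0.95",
  "newtons": 30
}}

```text
t: 8.4
eef_pos: [503.3, -201.5, 88.4]
orientation: [-0.073, 0.997, -0.0, 0.001]
force: [-0.6, 0.2, 0.1]
width: 2.7
grasp_force: 28.6
```

>>> {"name": "drive_tool", "arguments": {
  "motion": "0 0 0 0 0 0 -0.95; 0 0.006 0 0 0 0 -0.95; 0 0.012 0 0 0 0 -0.95; 0 0.016 0 0 0 0 -0.95; 0 0.018 0 0 0 0 -0.95; 0 0.018 0 0 0 0 -0.95; 0 0.016 0.001 0 0 0 -0.95; 0 0.012 0.001 0 0 0 -0.95; 0 0.008 0.001 0 0 0 -0.95; 0 0 0 0 0 0 -0.95"
}}

```text
t: 9.4
eef_pos: [487.6, -95.2, 85.3]
orientation: [-0.074, 0.997, 0.0, 0.0]
force: [0.0, -0.1, 5.1]
width: 3.0
grasp_force: 29.4
```

```bash
python3 - <<'E'
from h import *
print(pose()[:2], arm.state()["force"]); 
P,h,p=walltops(z=(-5,45),ymax=10)
E
```

```text
(array([487.60872715, -95.21717248,  85.3303898 ]), np.float64(98.47093265351276)) [ 0.01932641 -0.10594977  5.06356929]
yellow 21261 rect [480.3 -50.4] [61.7 93.7] 8.71 toolxy corners [[31.7, 92.3], [31.3, -1.4], [-30.4, -1.1], [-30.0, 92.5]] z [ 0.6  2.  28.7]
blue 40649 rect [ 499.7 -184. ] [ 81.1 110.1] 8.85 toolxy corners [[42.0, -34.7], [41.3, -144.8], [-39.8, -144.2], [-39.1, -34.1]] z [ 0.5  1.8 28.1]
```

>>> {"name": "drive_tool", "arguments": {
  "motion": "-0.0015 0.01 0 0 0 0 -0.95; -0.003 0.02 0 0 0 0 -0.95; -0.0035 0.0235 0 0 0 0 -0.95; -0.0035 0.0235 0 0 0 0 -0.95; -0.0035 0.0235 0 0 0 0 -0.95; -0.003 0.02 0 0 0 0 -0.95; -0.002 0.0135 0 0 0 1.5 -0.95; 0 0 0 0 0 1.5 -0.95; 0 0 0 0 0 0 -0.95; 0 0 0 0 0 0 -0.95"
}}

```text
t: 10.45
eef_pos: [488.0, 40.8, 85.3]
orientation: [-0.047, 0.999, 0.002, 0.0]
force: [-1.8, 3.3, 4.9]
width: 3.0
grasp_force: 29.5
```

```bash
python3 - <<'E'
from h import *
e,psi,M=pose(); print(e,psi,arm.state()["force"])
P,h,p=cloud("wrist"); m=masks(h); cv2.imwrite("pics/w4.png",p)
T=lambda q:(q[:,:2]-e[:2])@M[:2,:2]
q=P[m["yellow"]]; t=T(q)
tr=(t[:,1]<97)&(q[:,2]<40); r,b=fit(t[tr]); print("tray",np.round(b,1).tolist(),r[2])
ra=(t[:,1]>115)&(q[:,2]>14)&(q[:,2]<24)
for s in(-1,1):
    k=t[ra&(t[:,0]*s>0)]; k=k[k[:,1]<250]
    if len(k)<5: print(s,len(k)); continue
    y=k[:,1]; print("rail",s,len(k),"y",np.round([y.min(),y.max()],1))
    for a in range(int(y.min()),int(y.max()),8):
        j=k[(y>=a)&(y<a+8)]; 
        if len(j)>2: print("  ",a+4,np.round([j[:,0].min(),j[:,0].max()],1))
pa=(q[:,2]>46)&(q[:,2]<58); r,b=fit(t[pa]); print("patch",np.round(b,1).tolist())
k=(P[...,2]>47)&(P[...,2]<57)&(P[...,1]>150); L=T(P[k])
# near edge of lip per tool-x bin
bx=np.arange(-60,61,10); ed=[(x,np.percentile(L[abs(L[:,0]-x)<4,1],1)) for x in bx if (abs(L[:,0]-x)<4).sum()>20]
ed=np.array(ed); f=np.polyfit(ed[:,0],ed[:,1],1); print("lip edge slope deg",np.degrees(np.arctan(f[0])),"y0",f[1])
E
```

```text
[487.97170827  40.82225409  85.30051986] 95.43418524547357 [-1.79820523  3.30544441  4.88374595]
tray [[-30.100000381469727, -1.2000000476837158], [31.200000762939453, -1.399999976158142], [31.5, 92.19999694824219], [-29.799999237060547, 92.4000015258789]] 89.82456970214844
rail -1 1206 y [115. 158.]
   119 [-48.7 -36.2]
   127 [-44.7 -35.2]
   135 [-42.2 -35.4]
   143 [-41.9 -35.6]
   151 [-42.1 -35.5]
   159 [-42.2 -36. ]
rail 1 642 y [115.  135.9]
   119 [36.7 47.2]
   127 [35.3 43.1]
   135 [35.3 40.8]
patch [[-10.600000381469727, 2.299999952316284], [-1.2999999523162842, -4.699999809265137], [21.5, 25.399999618530273], [12.199999809265137, 32.400001525878906]]Traceback (most recent call last):
  File "<stdin>", line 19, in <module>
IndexError: too many indices for array: array is 1-dimensional, but 2 were indexed
```

View pics/w4.png

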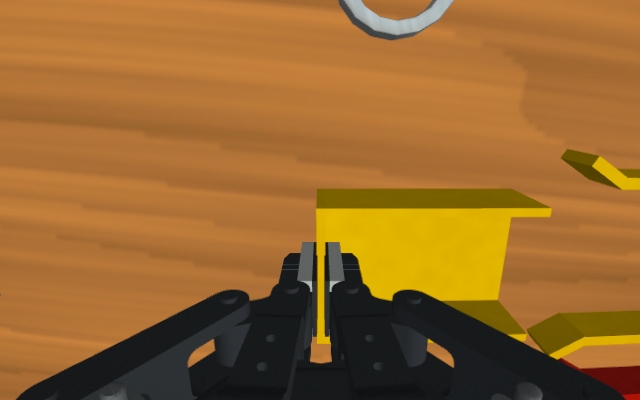

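The rail mouths are at (585,160) and (560,330) and the tray lines up with them to under 1 mm. I push in.

>>> {"name": "drive_tool", "arguments": {
  "motion": "-0.0008 0.008 0 0 0 0 -0.95; 0 0.014 0 0 0 0 -0.95; 0 0.016 0 0 0 0 -0.95; 0 0.016 0 0 0 0 -0.95; 0 0.014 0 0 0 0 -0.95; 0 0.012 0 0 0 0 -0.95; 0 0.008 0 0 0 0 -0.95; 0 0.003 0 0 0 0 -0.95; 0 0 0 0 0 0 -0.95"
}}

```text
t: 11.4
eef_pos: [480.4, 129.8, 85.3]
orientation: [-0.047, 0.999, -0.001, 0.001]
force: [-0.2, -2.9, 5.9]
width: 3.0
grasp_force: 29.5
```

>>> {"name": "drive_tool", "arguments": {
  "motion": "0 0.003 0 0 0 0 -0.95; 0 0.002 0 0 0 0 -0.95; 0 0.002 0 0 0 0 -0.95; 0 0 0 0 0 0 -0.95"
}}

```text
t: 11.8
eef_pos: [479.8, 136.1, 85.3]
orientation: [-0.046, 0.999, -0.001, 0.001]
force: [0.3, -4.5, 5.7]
width: 2.8
grasp_force: 29.6
```

>>> {"name": "drive_tool", "arguments": {
  "motion": "0 0.0015 0 0 0 0 -0.95; 0 0.0015 0 0 0 0 -0.95; 0 0 0 0 0 0 -0.95"
}}

```text
t: 12.1
eef_pos: [479.5, 139.0, 85.3]
orientation: [-0.046, 0.999, -0.001, 0.001]
force: [0.0, -5.5, 6.4]
width: 2.9
grasp_force: 29.6
```

>>> {"name": "drive_tool", "arguments": {
  "motion": "0 0.0015 0 0 0 0 -0.95; 0 0.0015 0 0 0 0 -0.95; 0 0 0 0 0 0 -0.95"
}}

```text
t: 12.4
eef_pos: [479.2, 141.9, 85.3]
orientation: [-0.046, 0.999, -0.001, 0.001]
force: [0.8, -5.2, 6.2]
width: 3.0
grasp_force: 29.6
```

>>> {"name": "drive_tool", "arguments": {
  "motion": "0 0.0015 0 0 0 0 -0.95; 0 0.0015 0 0 0 0 -0.95; 0 0 0 0 0 0 -0.95"
}}

```text
t: 12.7
eef_pos: [479.0, 144.4, 85.4]
orientation: [-0.046, 0.999, -0.002, 0.001]
force: [0.5, -6.9, 7.1]
width: 2.6
grasp_force: 29.7
```

>>> {"name": "drive_tool", "arguments": {
  "motion": "0 0.0015 0 0 0 0 -0.95; 0 0.0015 0 0 0 0 -0.95; 0 0 0 0 0 0 -0.95"
}}

```text
t: 13.0
eef_pos: [478.8, 144.9, 85.3]
orientation: [-0.045, 0.999, -0.005, 0.001]
force: [1.4, -14.9, 8.7]
width: 2.8
grasp_force: 30.1
```

>>> {"name": "drive_tool", "arguments": {
  "motion": "0 0.001 0 0 0 0 -0.95; 0 0 0 0 0 0 -0.95; 0 0 0 0 0 0 -0.4; 0 0 0 0 0 0 -0.4; 0 0 0 0 0 0 -0.4; 0 0 -0.02 0 0 0 -0.4; 0 0 -0.03 0 0 0 -0.4; 0 0 -0.01 0 0 0 -0.4; 0 0 0 0 0 0 -0.4"
}}

```text
t: 13.9
eef_pos: [479.2, 150.5, 146.3]
orientation: [-0.047, 0.999, 0.001, 0.002]
force: [0.3, 0.4, -0.4]
width: 25.8
grasp_force: 0.0
```

```bash
python3 - <<'E'
from h import *
e,psi,M=pose(); print(e,psi,arm.state()["force"])
P,h,p=cloud("wrist"); m=masks(h); cv2.imwrite("pics/w5.png",p)
T=lambda q:(q[:,:2]-e[:2])@M[:2,:2]
q=P[m["yellow"]]; t=T(q); k=(q[:,2]>24)&(q[:,2]<36)&(t[:,1]<60); r,b=fit(t[k]); print("tray top",np.round(b,1).tolist())
W=(P[...,2]>48)&(P[...,2]<57)&(P[...,1]>150)&(P[...,1]<300); L=T(P[W]); ed=[]
for x in range(-100,101,10):
    s=L[abs(L[:,0]-x)<4]
    if len(s)>20: ed.append((x,np.percentile(s[:,1],1)))
ed=np.array(ed); print(np.round(ed,1).tolist())
for nm in("red",):
    q=P[m[nm]]; q=q[(q[:,2]>22)&(q[:,2]<36)]; 
    if len(q)>30: r,b=fit(q); print(nm,np.round(r[0],1),np.round(r[1],1),r[2])
print("to red wall",rel([594.1,21,88]))
E
```

```text
[479.20639678 150.48563301 146.32403412] 95.41768720030373 [ 0.26120593  0.40650951 -0.43771609]
tray top [[-29.0, 41.0], [-28.899999618530273, -8.0], [31.899999618530273, -7.900000095367432], [31.899999618530273, 41.0]]
[[-100.0, 71.8], [-90.0, 64.0], [-70.0, 81.8], [-40.0, 86.7], [-30.0, 46.1], [-20.0, 38.5], [-10.0, 37.3], [0.0, 37.4], [10.0, 37.4], [20.0, 37.4], [30.0, 37.4], [40.0, 37.5], [50.0, 37.6], [60.0, 37.3]]
red [589.7  71.4] [42.4 12.2] 29.298982620239258
to red wall [-103.  -139.5   57.1]
```

>>> {"name": "drive_tool", "arguments": {
  "motion": "-0.0206 -0.028 0 0 0 0 -0.4; -0.0206 -0.028 0 0 0 0 -0.4; -0.0206 -0.028 0 0 0 0 -0.4; -0.0206 -0.028 0 0 0 0 -0.4; -0.0206 -0.0275 0 0 0 0 -0.4; 0 0 0.015 0 0 0 -0.4; 0 0 0 0 0 0 -0.4; 0 0 0 0 0 0 -0.4"
}}

```text
t: 14.75
eef_pos: [592.2, 20.6, 128.0]
orientation: [-0.047, 0.999, 0.0, -0.002]
force: [-0.2, 0.0, -0.0]
width: 25.5
grasp_force: 0.0
```

```bash
cat > look.py <<'E'
import sys
from h import *
c,n,zr=sys.argv[1],float(sys.argv[2]),float(sys.argv[3])
e,psi,M=pose(); print(np.round(e,1),round(psi,2))
P,h,p=cloud("wrist"); m=masks(h); cv2.imwrite(f"pics/l{arm.state()['t']:.2f}.png",p)
T=lambda q:(q[:,:2]-e[:2])@M[:2,:2]
q=P[m[c]]; t=T(q)
k=(q[:,2]>22)&(q[:,2]<36)&(t[:,1]<n); r,b=fit(t[k]); print("tray top",np.round(b,1).tolist())
ra=(t[:,1]>n)&(q[:,2]>14)&(q[:,2]<24)&(q[:,1]<260)
for s in(-1,1):
    k=t[ra&(t[:,0]*s>0)&(abs(t[:,0])<70)]
    if len(k)<5: print(s,len(k)); continue
    for a in range(int(k[:,1].min()),int(k[:,1].max())+1,8):
        j=k[(k[:,1]>=a)&(k[:,1]<a+8)]
        if len(j)>2: print(s,a+4,len(j),np.round([j[:,0].min(),j[:,0].max()],1))
W=(P[...,2]>48)&(P[...,2]<57)&(P[...,1]>150)&(P[...,1]<300); L=T(P[W]); ed=[]
for x in range(-100,101,10):
    s=L[abs(L[:,0]-x)<4]
    if len(s)>20: ed.append((x,round(float(np.percentile(s[:,1],1)),1)))
print("lip",ed)
E
python3 look.py red 100 0
```

```text
[592.2  20.6 128. ] 95.39
tray top [[-23.0, 68.69999694824219], [-22.799999237060547, -1.5], [18.399999618530273, -1.399999976158142], [18.200000762939453, 68.80000305175781]]
-1 161 148 [-42.1 -33.9]
-1 169 193 [-39.8 -28.3]
-1 177 150 [-34.9 -27.7]
-1 185 136 [-34.2 -27.9]
-1 193 30 [-33.6 -28. ]
1 162 175 [28.7 36.9]
1 170 174 [24.2 34.6]
1 178 21 [23.3 29.8]
lip [(-90, 175.6), (-80, 174.9)]
```

>>> {"name": "drive_tool", "arguments": {
  "motion": "-0.002 0 0.012 0 0 0 -0.4; 0 0 0.012 0 0 0 -0.4; 0 0 0.012 0 0 0 -0.4; 0 0 0.006 0 0 0 -0.4; 0 0 0 0 0 0 -0.4; 0 0 0 0 0 0 -0.95; 0 0 0 0 0 0 -0.95; 0 0 0 0 0 0 -0.95; 0 0 0 0 0 0 -0.95; 0 0 0 0 0 0 -0.95",
  "newtons": 30
}}

```text
t: 15.8
eef_pos: [596.0, 20.6, 88.3]
orientation: [-0.047, 0.999, -0.0, 0.0]
force: [0.6, 0.1, 0.5]
width: 2.6
grasp_force: 27.0
```

>>> {"name": "drive_tool", "arguments": {
  "motion": "0 0.01 0 0 0 0 -0.95; 0 0.016 0 0 0 0 -0.95; 0 0.02 0 0 0 0 -0.95; 0 0.022 0 0 0 0 -0.95; 0 0.022 0 0 0 0 -0.95; 0 0.02 0 0 0 0 -0.95; 0 0.014 0 0 0 0 -0.95; 0 0.01 0 0 0 0 -0.95; 0 0.006 0 0 0 0 -0.95; 0 0 0 0 0 0 -0.95"
}}

```text
t: 16.8
eef_pos: [582.6, 161.3, 88.2]
orientation: [-0.048, 0.999, 0.001, 0.0]
force: [-1.1, 1.2, 3.6]
width: 2.6
grasp_force: 27.5
```

>>> {"name": "drive_tool", "arguments": {
  "motion": "0 0.002 0 0 0 0 -0.95; 0 0.0015 0 0 0 0 -0.95; 0 0.0015 0 0 0 0 -0.95; 0 0 0 0 0 0 -0.95"
}}

```text
t: 17.2
eef_pos: [582.6, 163.8, 88.2]
orientation: [-0.046, 0.999, -0.001, 0.0]
force: [0.2, -4.4, 4.6]
width: 2.5
grasp_force: 27.7
```

>>> {"name": "drive_tool", "arguments": {
  "motion": "0 0.0015 0 0 0 0 -0.95; 0 0.0015 0 0 0 0 -0.95; 0 0 0 0 0 0 -0.95"
}}

```text
t: 17.5
eef_pos: [582.4, 166.9, 88.3]
orientation: [-0.046, 0.999, -0.001, 0.0]
force: [0.6, -3.4, 4.6]
width: 2.6
grasp_force: 27.7
```

>>> {"name": "drive_tool", "arguments": {
  "motion": "0 0.0015 0 0 0 0 -0.95; 0 0.0015 0 0 0 0 -0.95; 0 0 0 0 0 0 -0.95"
}}

```text
t: 17.8
eef_pos: [582.1, 170.0, 88.2]
orientation: [-0.046, 0.999, -0.001, 0.0]
force: [0.4, -4.6, 4.5]
width: 2.8
grasp_force: 27.7
```

>>> {"name": "drive_tool", "arguments": {
  "motion": "0 0.001 0 0 0 0 -0.95; 0 0.001 0 0 0 0 -0.95; 0 0 0 0 0 0 -0.95"
}}

```text
t: 18.1
eef_pos: [581.9, 171.9, 88.2]
orientation: [-0.046, 0.999, -0.001, 0.0]
force: [0.9, -3.1, 5.2]
width: 2.8
grasp_force: 27.7
```

>>> {"name": "drive_tool", "arguments": {
  "motion": "0 0.001 0 0 0 0 -0.95; 0 0.001 0 0 0 0 -0.95; 0 0 0 0 0 0 -0.95"
}}

```text
t: 18.4
eef_pos: [581.7, 173.6, 88.2]
orientation: [-0.046, 0.999, -0.001, 0.0]
force: [0.1, -5.3, 5.8]
width: 2.7
grasp_force: 27.8
```

>>> {"name": "drive_tool", "arguments": {
  "motion": "0 0.0015 0 0 0 0 -0.95; 0 0.0015 0 0 0 0 -0.95; 0 0 0 0 0 0 -0.95"
}}

```text
t: 18.7
eef_pos: [581.7, 174.0, 88.2]
orientation: [-0.045, 0.999, -0.004, 0.001]
force: [1.4, -11.4, 7.0]
width: 2.7
grasp_force: 28.0
```

>>> {"name": "drive_tool", "arguments": {
  "motion": "0 0.0015 0 0 0 0 -0.95; 0 0 0 0 0 0 -0.95; 0 0 0 0 0 0 -0.4; 0 0 0 0 0 0 -0.4; 0 0 0 0 0 0 -0.4; 0 0 -0.02 0 0 0 -0.4; 0 0 -0.03 0 0 0 -0.4; 0 0 -0.01 0 0 0 -0.4; 0 0 0 0 0 0 -0.4"
}}

```text
t: 19.6
eef_pos: [582.1, 180.3, 149.6]
orientation: [-0.047, 0.999, 0.001, 0.002]
force: [-0.5, 0.3, -0.2]
width: 25.3
grasp_force: 0.0
```

```bash
python3 look.py red 60 0 | grep -v "^-1\|^1"; python3 -c "
from h import *
print(rel([508,-236,143]))"
```

```text
[582.1 180.3 149.6] 95.39
tray top [[-17.5, 18.299999237060547], [-17.299999237060547, -8.399999618530273], [23.299999237060547, -8.100000381469727], [23.100000381469727, 18.600000381469727]]
lip [(-100, 69.0), (-90, 64.5), (-70, 16.6), (-60, 16.6), (-50, 16.5), (-40, 16.6), (-30, 37.0), (-20, 38.3), (-10, 31.7), (0, 17.2), (10, 17.3), (20, 17.1), (30, 17.3), (40, 17.2), (50, 17.3), (60, 17.4), (70, 17.3), (80, 17.4), (90, 17.6), (100, 17.2)]
[ 112.2 -407.5    4.4]
```

>>> {"name": "drive_tool", "arguments": {
  "motion": "0.0112 -0.0407 0 0 0 0 -0.3; 0.0112 -0.0407 0 0 0 0 -0.3; 0.0112 -0.0407 0 0 0 0 -0.3; 0.0112 -0.0407 0 0 0 0 -0.3; 0.0112 -0.0407 0 0 0 0 -0.3; 0.0112 -0.0407 0 0 0 0 -0.3; 0.0112 -0.0407 0 0 0 0 -0.3; 0.0112 -0.0407 0 0 0 0 -0.3; 0.0112 -0.0407 0 0 0 0 -0.3; 0.0112 -0.0407 0 0 0 0 -0.3"
}}

```text
t: 20.65
eef_pos: [506.7, -236.7, 146.4]
orientation: [-0.048, 0.999, 0.001, -0.001]
force: [0.4, -0.8, 0.5]
width: 29.8
grasp_force: 0.0
```

>>> {"name": "drive_tool", "arguments": {
  "motion": "0 0 0.01 0 0 -3.5 -0.3; 0 0 0 0 0 0 -0.3; 0 0 0 0 0 0 -0.3"
}}

```text
t: 20.95
eef_pos: [506.9, -235.2, 136.7]
orientation: [-0.077, 0.997, 0.001, -0.001]
force: [-1.0, -0.0, 0.1]
width: 29.7
grasp_force: 0.0
```

```bash
python3 look.py blue 130 0
```

```text
[ 506.9 -235.2  136.7] 98.87
tray top [[-41.099998474121094, 106.69999694824219], [-41.099998474121094, -3.299999952316284], [39.900001525878906, -3.299999952316284], [39.79999923706055, 106.69999694824219]]
-1 0
1 0
lip []
```

>>> {"name": "drive_tool", "arguments": {
  "motion": "-0.0006 -0.0015 0.012 0 0 0 -0.4; 0 0 0.012 0 0 0 -0.4; 0 0 0.012 0 0 0 -0.4; 0 0 0.01 0 0 0 -0.4; 0 0 0.003 0 0 0 -0.4; 0 0 0 0 0 0 -0.95; 0 0 0 0 0 0 -0.95; 0 0 0 0 0 0 -0.95; 0 0 0 0 0 0 -0.95; 0 0 0 0 0 0 -0.95",
  "newtons": 40
}}

```text
t: 22.0
eef_pos: [508.4, -237.8, 89.2]
orientation: [-0.077, 0.997, -0.0, 0.0]
force: [-0.4, -0.3, -1.1]
width: 2.7
grasp_force: 26.6
```

>>> {"name": "drive_tool", "arguments": {
  "motion": "-0.006 0.01 0 0 0 0 -0.95; -0.01 0.017 0 0 0 0 -0.95; -0.014 0.024 0 0 0 0 -0.95; -0.016 0.027 0 0 0 0 -0.95; -0.016 0.027 0 0 0 0 -0.95; -0.016 0.027 0 0 0 0 -0.95; -0.016 0.027 0 0 0 0 -0.95; -0.016 0.027 0 0 0 0 -0.95; -0.015 0.025 0 0 0 0 -0.95; -0.01 0.017 0 0 0 0 -0.95"
}}

```text
t: 23.0
eef_pos: [607.1, 11.4, 89.0]
orientation: [-0.079, 0.997, 0.0, 0.0]
force: [0.1, -0.5, -1.7]
width: 2.6
grasp_force: 26.7
```

>>> {"name": "drive_tool", "arguments": {
  "motion": "-0.005 0.01 0 0 0 1.2 -0.95; 0 0 0 0 0 2.2 -0.95; 0 0 0 0 0 0 -0.95; 0 0 0 0 0 0 -0.95"
}}

```text
t: 23.4
eef_pos: [609.8, 19.7, 88.9]
orientation: [-0.048, 0.999, 0.0, -0.0]
force: [-0.3, 0.8, -1.5]
width: 2.8
grasp_force: 26.7
```

```bash
python3 look.py blue 112 0; python3 -c "
from h import *
print(rel([699,28,86]))
P,h,p=cloud('top'); k=(P[...,2]>8)&(P[...,2]<40)&(P[...,0]>715)&(P[...,0]<830)&(P[...,1]>-110)&(P[...,1]<60)
q=P[k]; print('pedal',q.min(0).round(),q.max(0).round())"
```

```text
[609.8  19.7  88.9] 95.56
tray top [[-40.5, 108.80000305175781], [-40.099998474121094, -1.7999999523162842], [40.900001525878906, -1.399999976158142], [40.400001525878906, 109.19999694824219]]
-1 124 180 [-37.2 -28.9]
-1 132 165 [-42.  -32.3]
-1 140 188 [-43.6 -37.1]
-1 148 199 [-43.6 -37.3]
-1 156 155 [-43.3 -37.6]
-1 164 3 [-39.6 -38.4]
1 0
lip []
[-89.7  -0.1   2.9]
pedal [ 727. -104.    8.] [829.  52.  31.]
```

```bash
python3 - <<'E'
from h import *
P,h,p=cloud("top"); c=p[90:190,240:400]; cv2.imwrite("pics/top2.png",cv2.resize(c,None,fx=5,fy=5,interpolation=cv2.INTER_CUBIC))
for v,u in((112,320),(140,325),(138,345),(128,318),(128,349)): print(u,v,P[v,u].round())
E
```

```text
320 112 [845.   8.  -3.]
325 140 [605. -13. 475.]
345 138 [753. -78.   4.]
318 128 [640.   5. 451.]
349 128 [791. -92.  -3.]
```

View pics/top2.png

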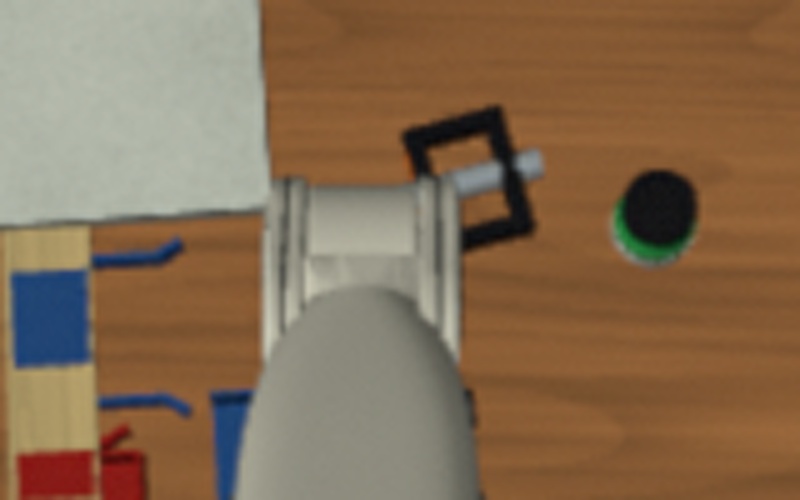

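The near corner of the pedal is at about crop (430,255), x ≈ 742, y ≈ -17. That is about 40 mm behind the tray's sideways path, so it stays clear.

>>> {"name": "drive_tool", "arguments": {
  "motion": "-0.008 0 0 0 0 0 -0.95; -0.014 0 0 0 0 0 -0.95; -0.018 0 0 0 0 0 -0.95; -0.018 0 0 0 0 0 -0.95; -0.016 0 0 0 0 0 -0.95; -0.01 0 0 0 0 0 -0.95; -0.006 0 0 0 0 0.1 -0.95; 0 0 0 0 0 0 -0.95; 0 0 0 0 0 0 -0.95"
}}

```text
t: 24.45
eef_pos: [699.6, 27.5, 88.8]
orientation: [-0.047, 0.999, -0.0, 0.0]
force: [0.6, 0.1, -1.1]
width: 2.9
grasp_force: 26.7
```

```bash
python3 look.py blue 112 0
```

```text
[699.6  27.5  88.8] 95.35
tray top [[-40.29999923706055, -1.5], [40.5, -1.600000023841858], [40.599998474121094, 109.0], [-40.20000076293945, 109.0999984741211]]
-1 124 187 [-57.6 -49.6]
-1 132 268 [-56.8 -43.4]
-1 140 214 [-51.4 -43.8]
-1 148 200 [-50.4 -43.6]
-1 156 189 [-50.3 -43.7]
-1 164 17 [-49.8 -44.1]
1 125 343 [52.2 60.8]
1 133 139 [48.  57.9]
lip []
```

>>> {"name": "drive_tool", "arguments": {
  "motion": "0.0012 0.008 0.0005 0 0 0 -0.95; 0 0.013 0.0005 0 0 0 -0.95; 0 0.016 0 0 0 0 -0.95; 0 0.018 0 0 0 0 -0.95; 0 0.016 0 0 0 0 -0.95; 0 0.014 0 0 0 0 -0.95; 0 0.01 0 0 0 0 -0.95; 0 0.006 0 0 0 0 -0.95; 0 0.003 0 0 0 0 -0.95; 0 0 0 0 0 0 -0.95"
}}

```text
t: 25.5
eef_pos: [688.8, 132.5, 88.7]
orientation: [-0.047, 0.999, 0.0, 0.001]
force: [-0.1, -3.0, 5.7]
width: 3.0
grasp_force: 27.6
```

>>> {"name": "drive_tool", "arguments": {
  "motion": "0 0.002 0 0 0 0 -0.95; 0 0.002 0 0 0 0 -0.95; 0 0.002 0 0 0 0 -0.95; 0 0 0 0 0 0 -0.95"
}}

```text
t: 25.9
eef_pos: [688.3, 137.6, 88.7]
orientation: [-0.047, 0.999, -0.0, 0.001]
force: [0.6, -5.2, 5.3]
width: 2.5
grasp_force: 27.6
```

>>> {"name": "drive_tool", "arguments": {
  "motion": "0 0.0015 0 0 0 0 -0.95; 0 0.0015 0 0 0 0 -0.95; 0 0 0 0 0 0 -0.95"
}}

```text
t: 26.2
eef_pos: [688.0, 140.5, 88.7]
orientation: [-0.047, 0.999, -0.0, 0.001]
force: [0.4, -4.5, 5.9]
width: 3.0
grasp_force: 27.6
```

>>> {"name": "drive_tool", "arguments": {
  "motion": "0 0.0015 0 0 0 0 -0.95; 0 0.0015 0 0 0 0 -0.95; 0 0 0 0 0 0 -0.95"
}}

```text
t: 26.5
eef_pos: [687.8, 142.9, 88.7]
orientation: [-0.047, 0.999, -0.001, 0.001]
force: [0.5, -6.3, 5.5]
width: 2.3
grasp_force: 27.7
```

>>> {"name": "drive_tool", "arguments": {
  "motion": "0 0.001 0 0 0 0 -0.95; 0 0.001 0 0 0 0 -0.95; 0 0 0 0 0 0 -0.95"
}}

```text
t: 26.8
eef_pos: [687.7, 143.1, 88.7]
orientation: [-0.046, 0.999, -0.003, 0.001]
force: [1.1, -10.4, 6.7]
width: 2.9
grasp_force: 27.8
```

>>> {"name": "drive_tool", "arguments": {
  "motion": "0 0.001 0 0 0 0 -0.95; 0 0.001 0 0 0 0 -0.95; 0 0 0 0 0 0 -0.95"
}}

```text
t: 27.1
eef_pos: [687.6, 143.5, 88.7]
orientation: [-0.045, 0.999, -0.004, 0.001]
force: [1.5, -14.8, 6.3]
width: 2.4
grasp_force: 27.9
```

>>> {"name": "drive_tool", "arguments": {
  "motion": "0 0 0 0 0 0 -0.95; 0 0 0 0 0 0 -0.4; 0 0 0 0 0 0 -0.4; 0 0 0 0 0 0 -0.4; 0 0 -0.02 0 0 0 -0.4; 0 0 -0.03 0 0 0 -0.4; 0 0 -0.01 0 0 0 -0.4; 0 0 0 0 0 0 -0.4"
}}

```text
t: 27.9
eef_pos: [688.2, 148.2, 150.1]
orientation: [-0.047, 0.999, 0.001, 0.002]
force: [0.2, 0.2, -0.1]
width: 25.6
grasp_force: 0.0
```

```bash
python3 look.py blue 110 0 | grep -v "^-1\|^1"
```

```text
[688.2 148.2 150.1] 95.44
tray top [[-39.29999923706055, -6.5], [41.400001525878906, -7.0], [41.900001525878906, 63.79999923706055], [-38.79999923706055, 64.30000305175781]]
lip [(-50, 99.9), (-40, 85.1), (-30, 57.9), (-20, 58.0), (-10, 58.0), (0, 57.9), (10, 58.0), (20, 58.2), (30, 58.1), (40, 58.2), (50, 58.3), (60, 58.4), (70, 58.4), (80, 58.4), (90, 58.6), (100, 58.4)]
```

>>> {"name": "drive_tool", "arguments": {
  "motion": "0.03 -0.03 -0.03 0 0 0 -0.4; 0.03 -0.03 -0.03 0 0 0 -0.4; 0.03 -0.03 -0.03 0 0 0 -0.4; 0.03 -0.03 -0.03 0 0 0 -0.4; 0.03 -0.03 -0.03 0 0 0 -0.4; 0 0 0 0 0 0 -0.4; 0 0 0 0 0 0 -0.4"
}}

```text
t: 28.65
eef_pos: [556.6, -10.6, 291.8]
orientation: [-0.046, 0.999, 0.0, 0.0]
force: [0.6, -0.5, -0.8]
width: 25.5
grasp_force: 0.0
```

```bash
python3 - <<'E'
from h import *
e,psi,M=pose(); P,h,p=cloud("wrist"); m=masks(h); cv2.imwrite("pics/w9.png",p)
T=lambda q:(q[:,:2]-e[:2])@M[:2,:2]
W=(P[...,2]>48)&(P[...,2]<57)&(P[...,1]>150)&(P[...,1]<300); L=T(P[W])
for c in m:
    q=P[m[c]]; q=q[(q[:,2]>24)&(q[:,2]<36)&(q[:,1]>80)&(q[:,1]<215)]; 
    if len(q)<30: continue
    t=T(q); r,b=fit(t); cx=np.median(t[:,0]); s=L[abs(L[:,0]-r[0][0])<25]
    print(c,np.round(b,1).tolist(),"lip",[round(float(np.percentile(s[:,1],x)),1) for x in (0.5,1,3)] if len(s)>20 else None)
E
```

```text
red [[-60.29999923706055, 178.39999389648438], [-19.600000381469727, 177.89999389648438], [-19.100000381469727, 215.60000610351562], [-59.900001525878906, 216.1999969482422]] lip [203.7, 203.9, 204.7]
yellow [[33.79999923706055, 216.3000030517578], [34.29999923706055, 157.89999389648438], [94.19999694824219, 158.39999389648438], [93.69999694824219, 216.8000030517578]] lip [204.0, 204.2, 205.0]
blue [[-127.0, 139.3000030517578], [-105.5, 133.6999969482422], [-85.80000305175781, 210.3000030517578], [-107.30000305175781, 215.8000030517578]] lip [203.6, 203.8, 204.6]
```

View pics/w9.png

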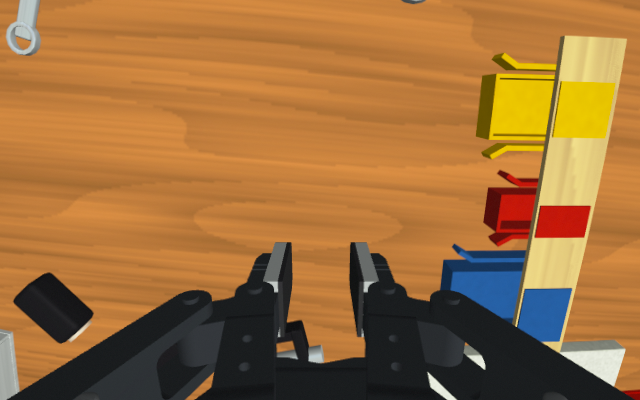

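Each tray is in its own row: yellow at (517,105), red at (510,210) and blue at (480,290). Each back wall is within about 0.5 mm of its home distance from the lip edge, and I felt each one touch its stop. Handing in.

```bash
python3 -c "
from bench import arm
print(arm.job_done())"
```

```text
the job is handed in; nothing more can be done
None
```

I slid the three trays apart and pushed each one open end first into its own row, straight and against the stop, in about 29 s; no bystander was touched as far as I could tell, and the judge returned no verdict.

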